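# Eject a D cell and stop it on the run-out

### The job

The D cell is done in its charging cradle. Press the cradle's ejector pad all the way down with one finger while the other finger stands in the run-out chute in the cell's way, so that the popped cell rolls against that finger and is stopped on the chute instead of rolling off its open end. Do not grasp or lift the cell or poke it out of the nest by hand, leave the other things alone, and finish while holding: pad still pressed down and the cell at rest against the finger.

Things in the scene. Friction and masses are not known exactly. Their poses are not given: they have to be found in the camera images.
- cradle: D-cell charging cradle, grey and aluminium, fixed to the bench, 176 x 134 mm, 47 mm high; origin at bench height under the chute's centre line. +x points to the walled nest at the closed back (nest centre x = 34 mm), -x to the chute's open low end (x = -98 mm). Chute 67 mm wide inside (y -33 to +33 mm); the ejector pad lies on its +y side
- ejector (a joint): spring ejector pad, m: 0 up, 0.012 fully down. About 3 N to start, 8 N to go fully down; springs back when let go. It raises a lifter under the cell by as much as it is pressed; at 6 to 9 mm the cell rolls over the crest and freely down the run-out, off its open end within about half a second unless stopped
- ejector_top (a point): middle of the flat top of the black ribbed ejector pad (38 mm along the cradle's x, 26 mm along its y), at cradle x = -40, y = +58 mm; 40 mm above the bench when up, 28 mm when fully down (housing top 26 mm). Moves with the pad
- chute_mid (a point): point on the run-out floor, on its centre line right beside the pad: cradle x = -40, y = 0, z = 19 mm. The smooth steel floor slopes down 10 degrees towards -x, from the crest in front of the nest (x = 22, z = 30 mm) to the open end (z = 9 mm). Side rails 5 mm thick, 10 mm above the floor. A fingertip level with the fully pressed pad clears the floor here by 9 mm
- cell_center (a point): centre of the loose D cell (cylinder 33 mm in diameter, 60 mm long, about 0.13 kg), lying across the chute with its axis along the cradle's y. It starts in the nest; on the run-out its centre is about 17 mm above the floor
- driver: screwdriver with green handle, 168 mm long, 20 mm thick, lying beside the cradle; bystander; origin at the centre of its underside
- adapter: small metal coax adapter, 34x16x14 mm, beside the cradle; bystander; origin at the centre of its underside
- planchet: flat round metal dish, 49 mm in diameter, 9 mm high, beside the cradle; bystander; origin at the centre of its underside
- cutter: side cutter with blue handles, 116x42x11 mm, lying in front of the chute's open end; bystander; origin at the centre of its underside
Things that resemble listed ones, but are neither listed nor needed, are in the scene too. There is more than one size of the part that bears cell_center; the job needs the smaller.

How it is judged:
By the outcome, as a careful person would: the job done as asked, in the order asked, and still so for the second after the job is handed in, while the arm keeps its last pose, push and grip.
It also fails if it takes over 29 s, if anything falls off the work surface, if the arm or the gripper's body presses on something with over 40 N, if the wrist force passes 120 N, or if a joint passes its speed limit or range.

### The arm

A 7-joint arm with a two-finger parallel gripper is mounted at the origin on a cart in front of the work surface, level with it; the furniture and walls round the work are solid. World frame = base frame: x ahead of the robot, y to its left, z up, the work surface at z = 0. Lengths are in mm, angles in degrees, forces in N, time in s.
With the tool pointing down it reaches from about 350 to 900 mm from the base axis. Payload 7.2 kg.
Tool frame: the origin (TCP) lies on the front face of the gripper's body, between the roots of the fingers; the fingertips stand 73 mm ahead of it and the grasp point (between the pads) lies 54 mm ahead of it; z points along the fingers, y is the line along which they close (so a half turn about z gives the same grasp; the last joint's range is limited). The gripper opens to 85 mm and grips with 20 to 120 N. Pads are 22 mm wide; open, the fingers measure 114 mm over their backs; the gripper's body (76 mm by 85 mm) begins 54 mm behind the grasp point. The pads swing forward as they close: fully open they stand 13 mm farther back than shut.
Start: joints at [73.384, 23.554, -0.728, 91.456, 0.321, 64.991, -4.71], TCP at [137.478, -609.693, 303.897] pointing down, gripper open.
Joint ranges: [-169.25, 169.25], [-16.82, 113.86], [-84.01, 82.57], [7.8, 145.47], [-59.2, 239.2], [7.22, 106.19], [-163.78, 163.78]. Speed limits (degrees/s): [136.94, 136.94, 172.46, 172.46, 180, 180, 180].

### API

Orientations are given as a 3x3 rotation matrix whose columns are the frame's x, y, z axes.
In Python, from rig import manip, vision gives the robot as it stands.
- The arm moves only by the tool jog_arm, never from a script. Its argument "steps" is a list of rows, each a list of 2 entries, a list of its own where there are three numbers: the shift along the tool's x, y, z as a fraction of full scale, then the turn about the tool's z as a fraction of full scale. A call has 1 to 5 rows; each row is the pose to reach, as a shift and turn from the pose commanded when the call began, along the tool's axes at that moment, turning the shorter way round; what a row does not reach only later rows make up. Full scale, the value 1, is 0.2 m for a shift and pi rad for a turn. A row lasts 1/12 s, in which the tool goes at most 41.7 mm and 7.16 degrees, less where a joint would pass 70% of its speed; a pose out of reach is approached as far as the arm can. A call with a number of a shift or a turn outside -1 to 1 is refused whole. A call with a gripper value outside its range is refused whole. "fingers" is the finger opening in mm, from 0 to 85.4, set as the call begins (left out, the last holds). The fingers move at their own pace and stop on an object; "newtons" is the grip in N (left out, the last holds). Time passes only in rows, so rows that repeat a pose let the fingers close. It gives the time, the measured TCP pose, the force, the opening and the grip force at its end, in the units of the state.
- manip.get_obs(): the state, without advancing time (a new reading comes with each control period).
- vision.camera(name): name is "side" or "top"; returns the picture (420x560x3 uint8, red, green, blue); there is no depth.
- vision.calibration(name): a dict with "fx", "fy", "cx", "cy" (pixels), "D" ([k1, k2, p1, p2, k3] as OpenCV has them; the pictures are not rectified), "position" and "attitude" of the camera in the world. Camera axes: x right, y up, looking along -z (the intrinsics and any distortion apply to the point x, -y, -z); pixel columns grow to the right and rows downward; lengths in mm; the calibration is good to about 2 mm. A picture is of the moment at which its call begins. calibration takes no time and is no camera call.
- manip.hand_in(): hands the job in; it is judged then, once.
The state is a dict: "clock": time; "qpos": joint angles; "qvel": joint speeds; "joint_efforts": joint torques, N m; "ee_pos": TCP position; "tcp_rot": TCP orientation; "wrist_force": force on the tool from outside, world axes, zero at the start; "moment": the same for the moment, N m; "opening": opening from 0.0 (shut) to 1.0 (fully open); "finger_force": force on a finger pad.
Only numpy, scipy, OpenCV 4.12 (cv2) and the standard library are available. Lean on these libraries where they do the work, as an engineer would, in place of code of your own. Each camera call takes 0.05 s, during which the arm holds its last target. There are 200 camera calls.

## Working session

There is one attempt and no reset: what is moved stays moved. The work goes in short steps, Python scripts to look and compute and a tool call to move; the robot and the scene stay as the last step left them, time stands still between calls to the robot, and variables do not carry over. Pictures are saved under pics/ and viewed, at most 10 in all, crops included, and the job is handed in when it is done.

Besides the shell and the picture viewer there is one more tool, called by a JSON object that holds its "name" and its "arguments", one argument or row to a line. jog_arm: Moves the arm, as the interface text tells. Its arguments: {"type":"object","properties":{"steps":{"type":"array"},"fingers":{"type":"number"},"newtons":{"type":"number"}},"required":["steps"]}

```bash
mkdir -p pics
python3 - <<'E'
from rig import manip, vision
import cv2
for n in("top","side"):
    cv2.imwrite(f"pics/{n}0.png",vision.camera(n)[:,:,::-1]); print(vision.calibration(n))
print(manip.get_obs())
E
```

```text
{'fx': 537.230073487368, 'fy': 537.230073487368, 'cx': 280.3916871686558, 'cy': 213.19423601178968, 'D': array([-0.13898229,  0.        ,  0.        ,  0.        ,  0.        ]), 'position': array([339.95720941, 121.59159731, 922.14573547]), 'attitude': array([[-0.13662039,  0.96348025, -0.2303056 ],
       [-0.99062241, -0.13253623,  0.03318711],
       [ 0.00145129,  0.23267992,  0.97255228]])}
{'fx': 450.58741673280997, 'fy': 450.58741673280997, 'cx': 272.73781116049537, 'cy': 209.04174261511835, 'D': array([-0.06252227,  0.        ,  0.        ,  0.        ,  0.        ]), 'position': array([  98.69343194, -528.53317791,  438.04673795]), 'attitude': array([[ 0.81360514,  0.26749088, -0.51623183],
       [-0.58127045,  0.35422832, -0.73256192],
       [-0.0130897 ,  0.89608645,  0.44368652]])}
{'clock': 0.1, 'qpos': array([73.38283462, 23.5963333 , -0.7269987 , 91.49858909,  0.32219598,
       64.99196774, -4.7104034 ]), 'qvel': array([ 0.0911416 , -0.14963699, -0.04334811, -0.13378858,  0.00188111,
       -0.05932731,  0.03555249]), 'joint_efforts': array([ 3.72393726e-03, -6.01830912e+01,  6.84693530e-01, -3.00088620e+01,
        1.40268521e-02,  6.43608757e-03,  3.44358057e-05]), 'ee_pos': array([ 137.38197804, -609.36294234,  303.13219866]), 'tcp_rot': array([[ 9.75497585e-01,  2.20009667e-01, -4.56402150e-04],
       [ 2.20010099e-01, -9.75496577e-01,  1.40893429e-03],
       [-1.35239571e-04, -1.47482508e-03, -9.99998903e-01]]), 'wrist_force': array([ 0.42789287, -0.41216465,  0.95262769]), 'moment': array([ 0.03125567,  0.04949008, -0.06827317]), 'finger_force': 0.0, 'opening': 0.9981547722340482}
```

View pics/top0.png

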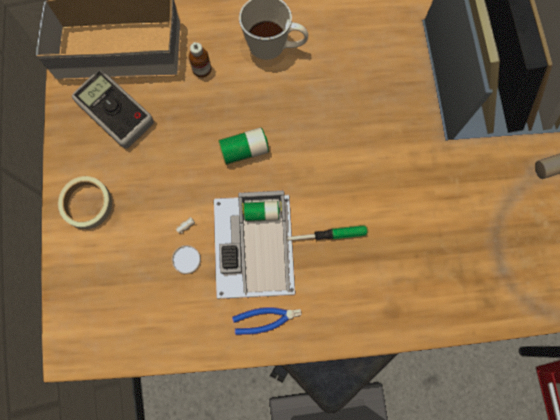

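View pics/side0.png

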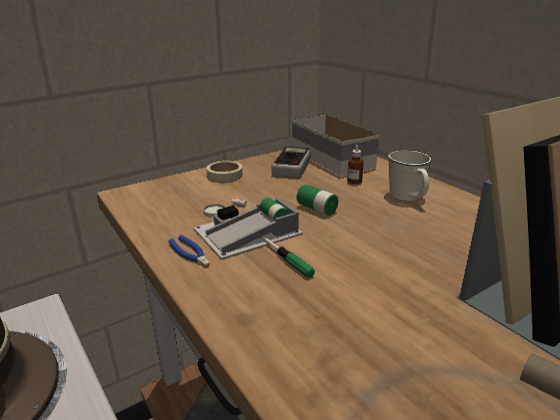

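```bash
cat > h.py <<'E'
import numpy as np, cv2
from rig import manip, vision
def ray(n,uv):
    c=vision.calibration(n); K=np.array([[c['fx'],0,c['cx']],[0,c['fy'],c['cy']],[0,0,1]])
    p=cv2.undistortPoints(np.float64(uv).reshape(-1,1,2),K,c['D']).reshape(-1,2)
    return c['position'], np.c_[p[:,0],-p[:,1],-np.ones(len(p))]@np.array(c['attitude']).T
def onz(n,uv,z):
    o,d=ray(n,uv); return o+d*((z-o[2])/d[:,2])[:,None]
def pix(n,P):
    c=vision.calibration(n); K=np.array([[c['fx'],0,c['cx']],[0,c['fy'],c['cy']],[0,0,1]])
    q=(np.float64(P).reshape(-1,3)-c['position'])@np.array(c['attitude'])*[1,-1,-1]
    return cv2.projectPoints(q,np.zeros(3),np.zeros(3),K,np.float64(c['D']))[0].reshape(-1,2)
E
python3 - <<'E'
from h import *
im=cv2.imread("pics/top0.png")
cv2.imwrite("pics/crop.png",cv2.resize(im[180:310,200:310],None,fx=4.6,fy=4.6,interpolation=cv2.INTER_CUBIC))
g=im.max(2)
m=np.zeros_like(g); m[235:280,218:242]=(g[235:280,218:242]<60)*255
ys,xs=np.nonzero(m); r=cv2.minAreaRect(np.c_[xs,ys].astype(np.float32)); print("pad",r,xs.mean(),ys.mean(),onz("top",[r[0]],40))
print(onz("top",[(450,135)],0),onz("top",[(430,60)],0))
E
```

```text
pad ((230.18812561035156, 256.8811950683594), (21.4928035736084, 14.925558090209961), 84.2894058227539) 231.6875 257.1875 [[486.36563199 184.20424627  40.        ]]
[[ 663.65329252 -243.38884874    0.        ]] [[ 821.93572859 -239.71239168    0.        ]]
```

View pics/crop.png

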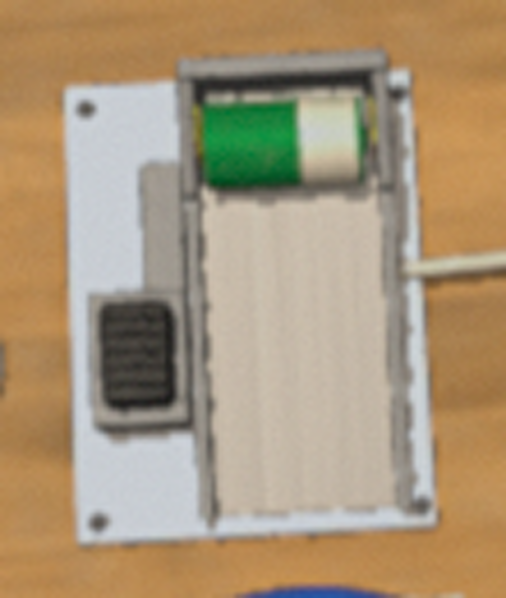

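The crop shows the pad centred near (138,354), and the plate corners near (65,87), (80,543), (437,523) and (410,70). The small cell is in its nest at about (283,141).

Run:
```python
from h import *
f=lambda L:[(200+(u+.5)/4.6-.5,180+(v+.5)/4.6-.5) for u,v in L]
c=onz("top",f([(65,87),(80,543),(437,523),(410,70)]),3)[:,:2]
a,b,d,e=c; print(c, np.linalg.norm(a-b),np.linalg.norm(e-d),np.linalg.norm(a-e),np.linalg.norm(b-d))
ux=(a-b)+(e-d)
uy=(a-e)+(b-d); th1=np.arctan2(ux[1],ux[0]); th2=np.arctan2(-uy[0],uy[1]); print(np.degrees([th1,th2]))
th=(th1+th2)/2; X=np.array([np.cos(th),np.sin(th)]);Y=np.array([-X[1],X[0]])
pad=onz("top",f([(138,354)]),40)[0,:2]
org=pad+40*X-58*Y
print("pad",pad,"org",org)
print("corners in cradle",[( (q-org)@X,(q-org)@Y) for q in c])
cell=onz("top",f([(283,141)]),47)[0,:2]; print("cell",(cell-org)@X,(cell-org)@Y)
t=pad-29*Y; o=manip.get_obs(); R=o['tcp_rot']
print("target",t,"yaw now",np.degrees(np.arctan2(R[1,0],R[0,0])),"cradle",np.degrees(th))
print((np.r_[t,250]-o['ee_pos'])@R/200)
```

```text
[[600.25281483 203.73775182]
 [425.7428393  217.45867684]
 [415.27646655  85.40338357]
 [588.78982903  70.97834441]] 175.04855139004925 174.1119430582106 133.25336881655946 132.46941322530324
[-4.62366354 -4.73387383]
pad [487.02137201 185.0973141 ] org [522.15706608 124.02782088]
corners in cradle [(np.float64(71.33363409813342), np.float64(85.81451922675518)), (np.float64(-103.71402334374946), np.float64(85.25508391866758)), (np.float64(-103.37387513784765), np.float64(-47.213892598304746)), (np.float64(70.73792431059775), np.float64(-47.4375180215025))]
cell 34.41944160844659 1.8300473455389066
target [484.65586542 156.19395134] yaw now 12.709626264300214 cradle -4.6787686866474
[ 2.53601136 -3.35158078  0.27026132]
```

{"name": "jog_arm", "arguments": {
  "steps": [
    [[0.12,-0.12,0],0],
    [[0.24,-0.24,0],0],
    [[0.36,-0.36,0],0],
    [[0.48,-0.48,0],0],
    [[0.6,-0.6,0],0]
  ],
  "fingers": 44,
  "newtons": 60
}}

```text
clock: 0.52
ee_pos: [228.6, -464.6, 303.5]
tcp_rot: [[0.976, 0.22, -0.0], [0.22, -0.976, 0.001], [-0.0, -0.001, -1.0]]
wrist_force: [0.9, -0.1, -0.5]
opening: 0.519
finger_force: 0.0
```

{"name": "jog_arm", "arguments": {
  "steps": [
    [[0.12,-0.15,0],0],
    [[0.24,-0.3,0],0],
    [[0.36,-0.45,0],0],
    [[0.48,-0.6,0],0],
    [[0.6,-0.75,0],0]
  ]
}}

```text
clock: 0.93
ee_pos: [312.4, -291.6, 303.8]
tcp_rot: [[0.976, 0.22, -0.0], [0.22, -0.976, -0.0], [-0.0, 0.0, -1.0]]
wrist_force: [0.6, -1.0, 0.2]
opening: 0.513
finger_force: 0.0
```

{"name": "jog_arm", "arguments": {
  "steps": [
    [[0.1,-0.15,0],0],
    [[0.2,-0.3,0],0],
    [[0.3,-0.45,0],0],
    [[0.4,-0.6,0],0],
    [[0.5,-0.75,0],0]
  ]
}}

```text
clock: 1.35
ee_pos: [376.8, -123.4, 303.9]
tcp_rot: [[0.976, 0.22, -0.0], [0.22, -0.976, -0.0], [-0.0, 0.0, -1.0]]
wrist_force: [0.3, -0.4, 0.4]
opening: 0.516
finger_force: 0.0
```

{"name": "jog_arm", "arguments": {
  "steps": [
    [[0.09,-0.15,0],0],
    [[0.18,-0.3,0],0],
    [[0.27,-0.45,0],0],
    [[0.36,-0.6,0],0],
    [[0.45,-0.75,0],0]
  ]
}}

```text
clock: 1.77
ee_pos: [431.6, 42.5, 303.9]
tcp_rot: [[0.976, 0.22, 0.0], [0.22, -0.976, -0.0], [0.0, 0.0, -1.0]]
wrist_force: [1.1, -1.0, 0.4]
opening: 0.515
finger_force: 0.0
```

{"name": "jog_arm", "arguments": {
  "steps": [
    [[0.096,-0.125,0.0],0.03],
    [[0.19,-0.25,0.1],0.06],
    [[0.29,-0.375,0.25],0.0966],
    [[0.385,-0.5,0.4],0.0966],
    [[0.385,-0.5,0.57],0.0966]
  ]
}}

```text
clock: 2.18
ee_pos: [487.0, 160.8, 190.6]
tcp_rot: [[0.997, -0.08, 0.006], [-0.08, -0.997, 0.005], [0.005, -0.005, -1.0]]
wrist_force: [1.8, 0.5, 0.0]
opening: 0.517
finger_force: 0.0
```

{"name": "jog_arm", "arguments": {
  "steps": [
    [[0,0,0.1],0],
    [[0,0,0.1],0],
    [[0,0,0.1],0]
  ]
}}

```text
clock: 2.43
ee_pos: [483.9, 155.3, 169.1]
tcp_rot: [[0.997, -0.081, -0.003], [-0.081, -0.997, -0.001], [-0.003, 0.001, -1.0]]
wrist_force: [0.9, 0.0, 0.8]
opening: 0.512
finger_force: 0.0
```

Run:
```python
from h import *
o=manip.get_obs();R=o['tcp_rot'];print(o['ee_pos'],o['opening'],o['wrist_force'],np.degrees(np.arctan2(R[1,0],R[0,0])))
t=cv2.resize(vision.camera("top")[150:320,180:330,::-1],None,fx=3.5,fy=3.5,interpolation=cv2.INTER_CUBIC)
s=cv2.resize(vision.camera("side")[120:270,150:350,::-1],None,fx=3.9,fy=3.9,interpolation=cv2.INTER_CUBIC)
cv2.imwrite("pics/t1.png",t);cv2.imwrite("pics/s1.png",s)
```

```text
[483.92291776 155.34038006 169.09398237] 0.5119780929633605 [0.88700143 0.02510034 0.80646979] -4.645024868848095
```

View pics/s1.png

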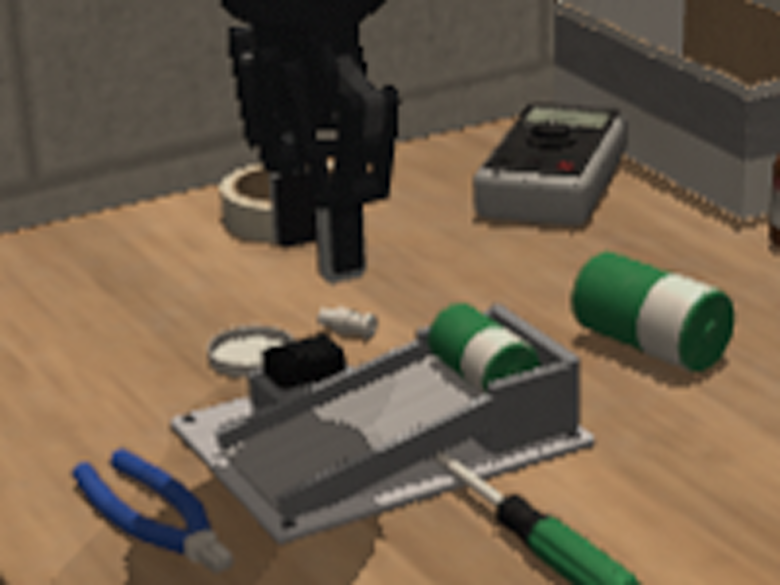

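The side view shows the gripper above the cradle. The near finger's tip is at crop (342,277) and the far finger's at (293,243); the cell is still in its nest.

Run:
```python
from h import *
o=manip.get_obs();p=o['ee_pos'];R=o['tcp_rot']
for d in (65,68,70,73):
  for s in(22,36.5,-22,-36.5):
    print(d,s,[tuple(((pix("side",p+R@[x,s,d])[0]-[150,120])*3.9).round()) for x in(-11,11)])
```

```text
65 22 [(np.float64(316.0), np.float64(267.0)), (np.float64(357.0), np.float64(257.0))]
65 36.5 [(np.float64(329.0), np.float64(278.0)), (np.float64(371.0), np.float64(268.0))]
65 -22 [(np.float64(276.0), np.float64(237.0)), (np.float64(317.0), np.float64(227.0))]
65 -36.5 [(np.float64(264.0), np.float64(227.0)), (np.float64(304.0), np.float64(218.0))]
68 22 [(np.float64(316.0), np.float64(273.0)), (np.float64(358.0), np.float64(263.0))]
68 36.5 [(np.float64(330.0), np.float64(284.0)), (np.float64(372.0), np.float64(273.0))]
68 -22 [(np.float64(277.0), np.float64(242.0)), (np.float64(317.0), np.float64(233.0))]
68 -36.5 [(np.float64(264.0), np.float64(233.0)), (np.float64(304.0), np.float64(224.0))]
70 22 [(np.float64(316.0), np.float64(277.0)), (np.float64(358.0), np.float64(267.0))]
70 36.5 [(np.float64(330.0), np.float64(288.0)), (np.float64(372.0), np.float64(277.0))]
70 -22 [(np.float64(277.0), np.float64(246.0)), (np.float64(317.0), np.float64(237.0))]
70 -36.5 [(np.float64(264.0), np.float64(237.0)), (np.float64(304.0), np.float64(227.0))]
73 22 [(np.float64(317.0), np.float64(283.0)), (np.float64(358.0), np.float64(273.0))]
73 36.5 [(np.float64(330.0), np.float64(294.0)), (np.float64(372.0), np.float64(283.0))]
73 -22 [(np.float64(277.0), np.float64(252.0)), (np.float64(317.0), np.float64(242.0))]
73 -36.5 [(np.float64(265.0), np.float64(242.0)), (np.float64(305.0), np.float64(233.0))]
```

View pics/t1.png

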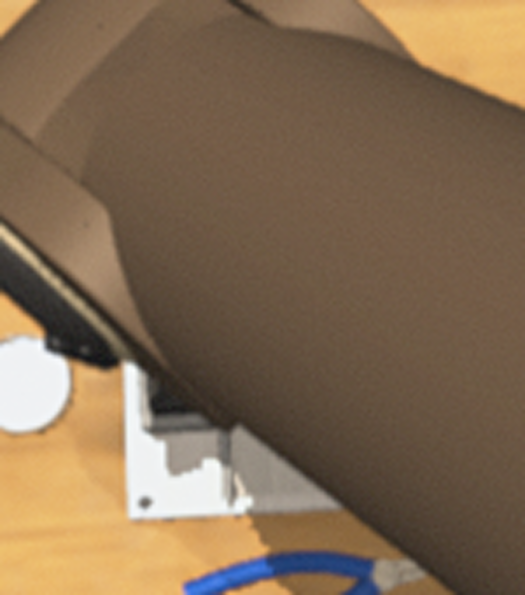

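The side view puts the fingertips about 67 mm ahead of the TCP and about 8 mm thick. In the top view the arm hides the work. I'll open slightly to 50 mm and descend to just above the pad.

{"name": "jog_arm", "arguments": {
  "steps": [
    [[0.003,-0.003,0.08],0],
    [[0.003,-0.003,0.16],0],
    [[0.003,-0.003,0.24],0],
    [[0.003,-0.003,0.28],0],
    [[0.003,-0.003,0.28],0]
  ],
  "fingers": 50
}}

```text
clock: 2.95
ee_pos: [485.5, 155.4, 114.1]
tcp_rot: [[0.997, -0.083, 0.0], [-0.083, -0.997, -0.0], [0.0, 0.0, -1.0]]
wrist_force: [0.0, -0.3, -0.0]
opening: 0.589
finger_force: 0.0
```

Run:
```python
from h import *
o=manip.get_obs();print(o['ee_pos'],o['opening'],o['wrist_force'])
s=cv2.resize(vision.camera("side")[150:270,170:330,::-1],None,fx=4.8,fy=4.8,interpolation=cv2.INTER_CUBIC)
cv2.imwrite("pics/s2.png",s)
```

```text
[485.47532063 155.35494779 114.06210583] 0.589270507799264 [ 0.0414498  -0.31428725 -0.01404112]
```

View pics/s2.png

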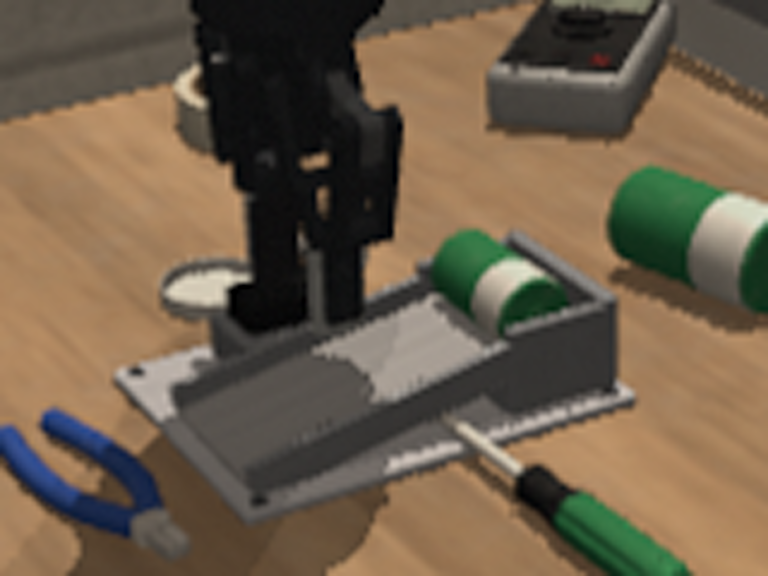

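The side view shows the far finger just above the black pad at crop (275,300). The near finger's tip is at (338,320), over the chute. I'll check this numerically against the cradle frame.

Run:
```python
from h import *
th=np.radians(-4.68);X=np.array([np.cos(th),np.sin(th)]);Y=np.array([-X[1],X[0]]);org=np.array([522.2,124])
w=lambda x,y,z:np.r_[org+x*X+y*Y,z]
for q in[(-51,4,47),(-51,-4,47),(-29,-4,47),(-29,4,47),(-98,33,19),(-98,-33,19),(-59,45,40),(-21,45,40),(34,0,47)]: print(q,((pix("side",w(*q))[0]-[170,150])*4.8).round())
p=manip.get_obs()['ee_pos'][:2]-org; print("tcp in cradle",p@X,p@Y)
```

```text
(-51, 4, 47) [301. 326.]
(-51, -4, 47) [310. 334.]
(-29, -4, 47) [360. 320.]
(-29, 4, 47) [351. 312.]
(-98, 33, 19) [167. 388.]
(-98, -33, 19) [237. 461.]
(-59, 45, 40) [240. 306.]
(-21, 45, 40) [323. 284.]
(34, 0, 47) [492. 278.]
tcp in cradle -38.913554477512896 28.6122725399937
```

{"name": "jog_arm", "arguments": {
  "steps": [
    [[0,0,0.015],0],
    [[0,0,0.03],0],
    [[0,0,0.045],0],
    [[0,0,0.05],0],
    [[0,0,0.05],0]
  ]
}}

```text
clock: 3.42
ee_pos: [486.2, 156.2, 104.4]
tcp_rot: [[0.997, -0.082, 0.002], [-0.082, -0.997, 0.001], [0.002, -0.001, -1.0]]
wrist_force: [1.7, -0.0, 5.3]
opening: 0.587
finger_force: 2.5
```

{"name": "jog_arm", "arguments": {
  "steps": [
    [[0,0,0.015],0],
    [[0,0,0.03],0],
    [[0,0,0.045],0],
    [[0,0,0.055],0],
    [[0,0,0.055],0]
  ]
}}

```text
clock: 3.83
ee_pos: [486.4, 156.6, 96.9]
tcp_rot: [[0.997, -0.081, 0.004], [-0.081, -0.997, -0.001], [0.004, 0.001, -1.0]]
wrist_force: [-11.1, -7.4, 50.2]
opening: 0.587
finger_force: 25.2
```

{"name": "jog_arm", "arguments": {
  "steps": [
    [[0,0,-0.008],0],
    [[0,0,-0.008],0]
  ]
}}

```text
clock: 4.0
ee_pos: [486.3, 156.4, 97.2]
tcp_rot: [[0.997, -0.082, 0.004], [-0.082, -0.997, -0.0], [0.004, -0.0, -1.0]]
wrist_force: [-6.6, -5.3, 33.0]
opening: 0.584
finger_force: 16.8
```

Run:
```python
from h import *
o=manip.get_obs();print(o['ee_pos'],o['opening'],o['wrist_force'],o['moment'])
s=cv2.resize(vision.camera("side")[150:270,170:330,::-1],None,fx=4.8,fy=4.8,interpolation=cv2.INTER_CUBIC)
cv2.imwrite("pics/s3.png",s)
```

```text
[486.30227762 156.39969172  97.1848996 ] 0.5836684446482614 [-6.55602997 -5.27694716 33.01400704] [-0.11165808  1.21911321  0.05800736]
```

View pics/s3.png

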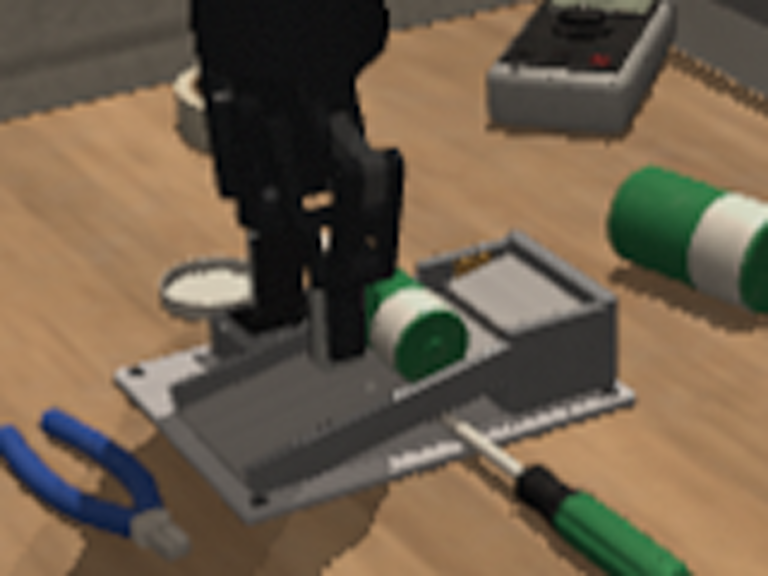

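The picture shows the nest empty and the cell resting against the near finger at about (415,330), with the pad down under the far finger. The force and moment fit a bottomed pad loaded only by the far finger. I'll ease the push a little and let it settle.

{"name": "jog_arm", "arguments": {
  "steps": [
    [[0,0,-0.004],0],
    [[0,0,-0.004],0],
    [[0,0,-0.004],0],
    [[0,0,-0.004],0],
    [[0,0,-0.004],0]
  ]
}}

```text
clock: 4.47
ee_pos: [486.3, 156.3, 97.3]
tcp_rot: [[0.997, -0.082, 0.003], [-0.082, -0.997, -0.0], [0.003, -0.0, -1.0]]
wrist_force: [-3.3, -3.4, 24.2]
opening: 0.587
finger_force: 12.3
```

{"name": "jog_arm", "arguments": {
  "steps": [
    [[0,0,0],0],
    [[0,0,0],0],
    [[0,0,0],0],
    [[0,0,0],0],
    [[0,0,0],0]
  ]
}}

```text
clock: 4.88
ee_pos: [486.3, 156.3, 97.3]
tcp_rot: [[0.997, -0.082, 0.003], [-0.082, -0.997, -0.0], [0.003, -0.0, -1.0]]
wrist_force: [-3.7, -3.0, 24.4]
opening: 0.591
finger_force: 12.3
```

Run:
```python
from h import *
a=vision.camera("side")
for _ in range(6): b=vision.camera("side")
d=np.abs(a.astype(int)-b)[190:240,235:275]; print(d.max(),d.mean())
o=manip.get_obs();print(o['clock'],o['ee_pos'],o['wrist_force'])
cv2.imwrite("pics/s4.png",cv2.resize(b[150:270,170:330,::-1],None,fx=4.8,fy=4.8,interpolation=cv2.INTER_CUBIC))
```

```text
5 0.618
5.2333 [486.2965512  156.36135524  97.34207271] [-3.95982421 -4.27311437 23.46818001]
```

View pics/s4.png

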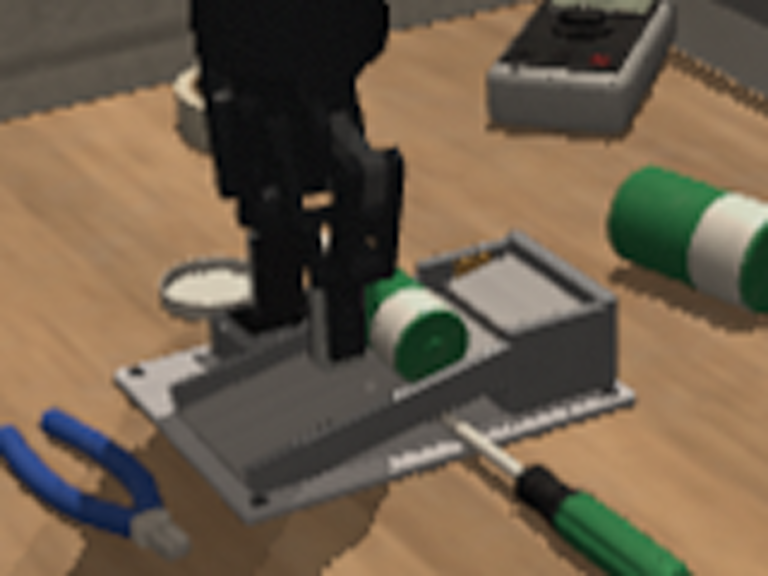

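The cell is still at rest against the finger at about (415,330), the pad is bottomed at roughly 24 N, and the bystanders haven't moved.

```bash
python3 -c "
from rig import manip
print(manip.hand_in())"
```

```text
the job is handed in; nothing more can be done
None
```

I handed the job in at about 5.2 s with the pad held fully down (about 24 N) and the popped cell at rest against the other finger on the chute; the push briefly reached about 50 N at the wrist before I eased it, and no verdict came back.

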